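Unlatch the lens clamp and hold it open

TASK

Open the blue lens clamp and hold it open so that the lens can be taken out: pull the red latch knob on its side straight out to its stop against the spring while the arm is still down, keep it pulled, and lift the arm off its ball to about 30 degrees. Finish while still gripping the clamp and holding the arm up at about 30 degrees (it falls shut if let go), without shifting the lens in the clamp or any of the things standing around.

Things in the scene. Friction and masses are not known exactly. Their poses are not given: they have to be found in the camera images.
- lens_clamp: Base of the lens clamp, fixed to the worktop: blue plate 190 x 90 x 12 mm. Origin at the centre of its underside. Its x axis runs along the plate from the steel ball stud (at x = -60 mm) to the hinge (x = +70 mm), z up; the red latch knob sticks out on its -y side. The lens lies at x = 15 mm. Highest part of the shut clamp: the socket cap over the ball, 83 mm above the worktop.
- clamp_arm (a joint): Angle of the clamp arm about its hinge (rad): 0 is shut with the socket down over the ball, grows as the ball end is lifted, stop at 1.2. No spring; about 0.3 kg with its parts, falls shut by itself. While the latch is in, it cannot be lifted more than about 0.02.
- swing_bar: The aluminium clamp arm, with its socket cap and latch. Origin on the hinge axis, x axis along the arm (the socket is at x = -130 mm), y axis along the hinge axis. It turns upward about the +y axis by the angle clamp_arm.
- latch (a joint): Travel of the sprung latch (m): 0 is in (locked), 0.016 is out at its stop. The bolt clears the ball head beyond about 0.005. It slides along the arm's own -y (sideways, level, away from the arm), with a spring of 3 N at the start rising to about 6 N at the stop, and snaps back when let go.
- latch_neck (a point): Middle of the grip length of the red latch knob, moving with it: a level round bar of 12 mm diameter along the bar's y axis, 51 mm above the worktop when shut, 60 mm to the -y side of the ball. It is free for 18 mm to either side of this point: inward is the dark spring barrel (18 mm diameter), outward an end flange of 26 mm diameter, 6 mm thick, against which fingers can pull.
- bar_hinge (a point): A point on the hinge axis in the middle of the arm, 64 mm above the worktop; the axis is level, along the arm's y axis. Arm parts move in arcs about it.
- socket (a point): Centre of the socket in the arm's end, 59 mm above the worktop when shut, 130 mm from the hinge.
- lens: Greenish round glass lens, 50 mm diameter, 6 mm thick, lying loose between four 7 mm high pins under the arm's rubber presser. Origin at the centre of its underside.
- screw_box: Bystander: flat dark compartment box, 70 x 120 x 20 mm, origin under its centre.
- nose_pad_tin: Bystander: round tin, teal lid on white, 54 mm diameter, 22 mm high, origin under its centre.
- lens_clock: Bystander: small round dial gauge lying flat, 72 x 50 x 12 mm, origin under its centre.
- lens_box_a: Bystander: small black and clear lens box, 29 x 32 x 17 mm, origin under its centre.
- lens_box_b: Bystander: small black and clear lens box, 29 x 32 x 17 mm, origin under its centre.
- buff_block: Bystander: buffing block, wood on grey, 26 x 62 x 24 mm, origin under its centre.
- lens_spray: Bystander: white spray bottle, 50 mm diameter, 131 mm high, origin under its centre.

How it is judged:
By the outcome, as a careful person would: the job done as asked, in the order asked, and still so for the second after the job is handed in, while the arm keeps its last pose, push and grip.
It also fails if it takes over 38 s, if anything falls off the work surface, if the arm or the gripper's body presses on something with over 40 N, if the wrist force passes 120 N, or if a joint passes its speed limit or range.

ROBOT

A 6-joint arm with a two-finger parallel gripper is mounted at the origin on a cart in front of the work surface, level with it; the furniture and walls round the work are solid. World frame = base frame: x ahead of the robot, y to its left, z up, the work surface at z = 0. Lengths are in m, angles in rad, forces in N, time in s.
With the tool pointing down it reaches from about 0.375 to 0.975 m from the base axis. Payload 3.8 kg.
Tool frame: the origin (TCP) lies between the finger pads; the fingertips stand 11 mm ahead of it and the grasp point (between the pads) lies 8 mm behind it; z points along the fingers, y is the line along which they close (so a half turn about z gives the same grasp; the last joint's range is limited). The gripper opens to 85 mm and grips with 20 to 120 N. Pads are 22 mm wide; open, the fingers measure 114 mm over their backs; the gripper's body (76 mm by 85 mm) begins 54 mm behind the grasp point. The pads swing forward as they close: fully open they stand 13 mm farther back than shut.
Start: joints at [1.145, 0.264, 1.604, -0, 1.274, -0.037], TCP at [0.256, 0.625, 0.242] pointing down, gripper open.
Joint ranges: [-2.63, 2.63], [-0.94, 2.18], [0.31, 2.57], [-1.31, 4.45], [0, 2.66], [-2.55, 2.55]. Speed limits (rad/s): [2.57, 2.57, 3.14, 3.14, 3.14, 3.14].

INTERFACE

Orientations are given as [roll, pitch, yaw] about the fixed x, y, z axes, in that order (R = Rz(yaw) Ry(pitch) Rx(roll)).
In Python, from cell import get_obs, camera, job_done gives the robot as it stands.
- The arm moves only by the tool send_rows, never from a script. Its argument "moves" is a list of rows, each a list of 3 entries, a list of its own where there are three numbers: the shift along the tool's x, y, z in units of 200 mm (1.0 is 200 mm), then the turn about the tool's z in units of 360 degrees (1.0 is 360 degrees), then the opening in per cent of the stroke, from 0 (shut) to 100 (fully open). In form: [[[tx, ty, tz], roll, hand], ...]. A call has 1 to 10 rows; each row is the pose to reach, as a shift and turn from the pose commanded when the call began, along the tool's axes at that moment, turning the shorter way round; what a row does not reach only later rows make up. A row lasts 1/10 s, in which the tool goes at most 50 mm and 8.59 degrees, less where a joint would pass 70% of its speed; a pose out of reach is approached as far as the arm can. A call with a number of a shift or a turn outside -1 to 1 is refused whole. A call with a gripper value outside its range is refused whole. The fingers move at their own pace and stop on an object; the grip force is fixed at half the most. Time passes only in rows, so rows that repeat a pose let the fingers close. It gives the time, the measured TCP pose, the force, the opening and the grip force at its end, in the units of the state.
- get_obs(): the state, without advancing time (a new reading comes with each control period).
- camera(name): name is "scene" or "top"; returns a dict with "image" (420x560x3 uint8, red, green, blue), "K" (3x3 intrinsics, pixels), "R" (3x3) and "t" (3): a world point X has camera coordinates R X + t. Camera axes: x right, y down, z forward; pixel columns grow to the right and rows downward; lengths in m; the calibration is good to about 2 mm. A picture is of the moment at which its call begins. There is no depth.
- job_done(): hands the job in; it is judged then, once.
The state is a dict: "clock": time; "qpos": joint angles; "dq": joint speeds; "joint_torque": joint torques, N m; "ee_pos": TCP position; "orientation": TCP orientation; "force": force on the tool from outside, world axes, zero at the start; "moment": the same for the moment, N m; "width": opening from 0.0 (shut) to 1.0 (fully open); "grip_force": force on a finger pad.
Only numpy, scipy, OpenCV 4.12 (cv2) and the standard library are available. Lean on these libraries where they do the work, as an engineer would, in place of code of your own. Each camera call takes 0.05 s, during which the arm holds its last target. There are 200 camera calls.

## Working session

There is one attempt and no reset: what is moved stays moved. The work goes in short steps, Python scripts to look and compute and a tool call to move; the robot and the scene stay as the last step left them, time stands still between calls to the robot, and variables do not carry over. Pictures are saved under pics/ and viewed, at most 10 in all, crops included, and the job is handed in when it is done.

Besides the shell and the picture viewer there is one more tool, called by a JSON object that holds its "api" and its "payload", one argument or row to a line. send_rows: Moves the arm, as the interface text tells. Its arguments: {"type":"object","properties":{"moves":{"type":"array","items":{"type":"array"}}},"required":["moves"]}

```bash
mkdir -p pics; python3 - <<'E'
from cell import *
import cv2
o=get_obs();print({k:o[k] for k in('clock','qpos','ee_pos','orientation','width','force')})
for n in('top','scene'):
    c=camera(n);cv2.imwrite(f'pics/{n}0.png',c['image'][:,:,::-1]);print(n,c['K'].tolist() if hasattr(c['K'],'tolist') else c['K'],c['R'],c['t'])
E
```

```text
{'clock': 0.0, 'qpos': array([ 1.14510912e+00,  2.64793082e-01,  1.60535078e+00,  1.17355568e-05,
        1.27372215e+00, -3.69072749e-02]), 'ee_pos': array([0.2555778 , 0.623985  , 0.24094765]), 'orientation': array([-3.13932126e+00, -9.50902887e-05,  2.75280917e+00]), 'width': 0.999963852767737, 'force': array([ 0.03748094, -0.25139884, -0.27810504])}
top [[471.12296309336404, 0.0, 273.5737161741984], [0.0, 471.12296309336404, 206.01013427751312], [0.0, 0.0, 1.0]] [[-0.00294732 -0.99976938  0.02127227]
 [-0.98043479 -0.00129787 -0.1968399 ]
 [ 0.19682211 -0.02143623 -0.98020485]] [0.12701277 0.57089396 1.38723383]
scene [[390.9690440630162, 0.0, 275.80703085806834], [0.0, 390.9690440630162, 207.23635370536599], [0.0, 0.0, 1.0]] [[ 0.56648446 -0.82405823 -0.00483596]
 [-0.52157069 -0.35398893 -0.77630912]
 [ 0.63801205  0.44228935 -0.63033385]] [-0.22625936  0.40695428  1.06521504]
```

View pics/top0.png

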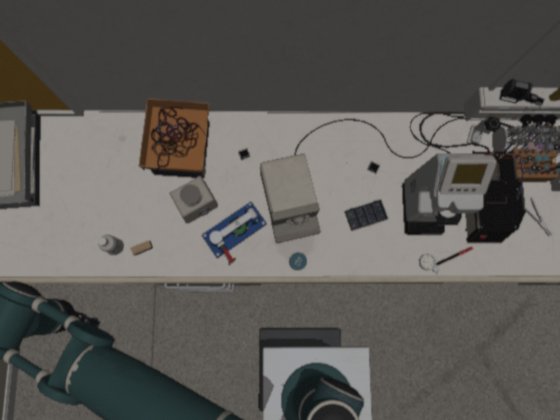

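View pics/scene0.png

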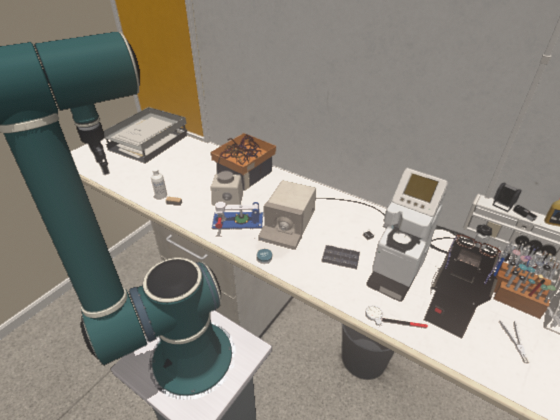

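The top view shows the clamp at about (235,230), with the red knob pointing toward the robot at about (229,256). I'll enlarge both views.

```bash
python3 - <<'E'
import cv2,numpy as np
a=cv2.imread('pics/top0.png')[190:275,185:295];b=cv2.imread('pics/scene0.png')[170:250,190:295]
a=cv2.resize(a,None,fx=7,fy=7,interpolation=2);b=cv2.resize(b,None,fx=7,fy=7,interpolation=2)
cv2.imwrite('pics/a.png',cv2.convertScaleAbs(a,alpha=1.6));cv2.imwrite('pics/b.png',cv2.convertScaleAbs(b,alpha=1.4))
E
```

```text
(no output)
```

View pics/a.png

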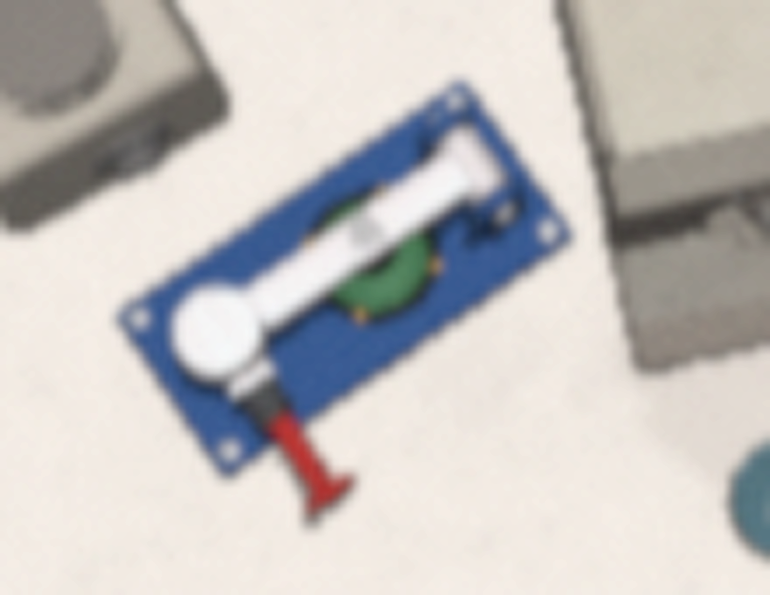

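View pics/b.png

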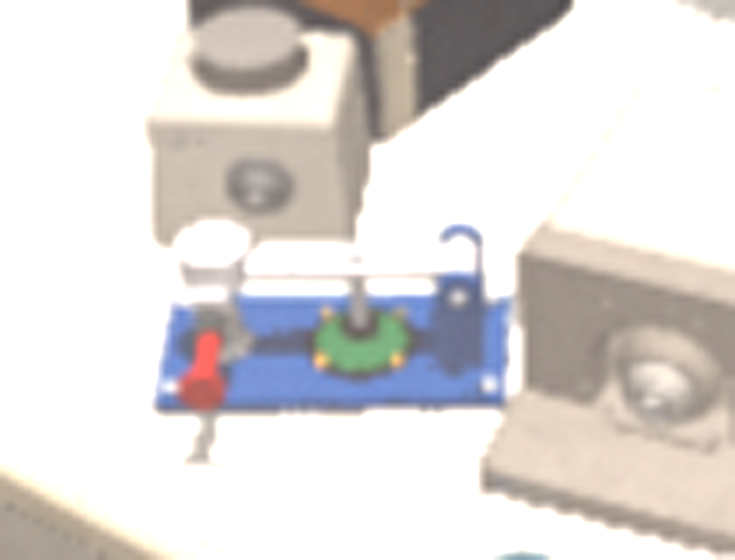

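Corners of the plate in the top crop are about (462,85), (570,237), (228,475) and (122,318). The red knob runs from (280,420) to the flange at (330,497), and the space around it is free. Next I fit the pose.

```bash
cat > h.py <<'E'
import numpy as np
from scipy.optimize import least_squares
from scipy.spatial.transform import Rotation as Ro
from cell import *
def proj(c,X):
    p=(X@np.array(c['R']).T+c['t'])@np.array(c['K']).T
    return p[:,:2]/p[:,2:]
def W(p,L):
    c,s=np.cos(p[2]),np.sin(p[2]);L=np.array(L,float)
    return np.c_[p[0]+c*L[:,0]-s*L[:,1],p[1]+s*L[:,0]+c*L[:,1],L[:,2]]
E
python3 - <<'E'
from h import *
t=camera('top');s=camera('scene')
k=lambda P,x,y:np.array(P)/7.+[x,y]
# local: plate corners, flange outer centre, cap top centre
Lt=[[.095,.045,.012],[.095,-.045,.012],[-.095,-.045,.012],[-.095,.045,.012],[-.06,-.081,.051],[-.06,0,.083]]
It=k([(462,85),(570,237),(228,475),(122,318),(330,496),(218,332)],185,190)
Ls=[[.095,-.045,.006],[-.095,-.045,.006],[-.06,-.084,.051]]
Is=k([(503,402),(157,402),(203,386)],190,170)
def f(p): return np.r_[(proj(t,W(p,Lt))-It).ravel(),(proj(s,W(p,Ls))-Is).ravel()]
r=least_squares(f,[.45,.1,-1.],loss='soft_l1')
for y0 in(-.5,-1,-2.,2,.5): 
    q=least_squares(f,[.45,.1,y0],loss='soft_l1'); r=q if q.cost<r.cost else r
print(r.x,r.cost);print(r.fun.reshape(-1,2).round(2))
print('neck',W(r.x,[[-.06,-.06,.051]]),'hinge',W(r.x,[[.07,0,.064]]))
np.save('pose.npy',r.x)
o=get_obs();R=Ro.from_euler('xyz',o['orientation']).as_matrix();print(R.round(3))
for z in(.15,.043):
    d=W(r.x,[[-.06,-.062,z]])[0]-o['ee_pos'];print('shift units',(R.T@d/.2).round(3))
ya=r.x[2]
print('yaw tool y',np.degrees(np.arctan2(R[1,1],R[0,1])),'clamp x',np.degrees(ya))
E
```

```text
[ 0.50553445  0.24845535 -0.95798589] 4.925624341395329
[[ 0.08 -1.52]
 [ 1.05 -0.21]
 [-0.57  0.82]
 [-1.63 -0.48]
 [ 0.05 -0.21]
 [-0.12 -0.16]
 [ 0.77  0.72]
 [-0.74  1.26]
 [-0.16  1.45]]
neck [[0.42194223 0.26302731 0.051     ]] hinge [[0.54579626 0.19119291 0.064     ]]
[[-0.925  0.379 -0.001]
 [ 0.379  0.925 -0.001]
 [ 0.    -0.001 -1.   ]]
shift units [-1.448 -1.364  0.459]
shift units [-1.448 -1.363  0.994]
yaw tool y 67.72298851332222 clamp x -54.888548452899435
```

{"api": "send_rows", "payload": {
  "moves": [
    [[-0.2, -0.19, 0], -0.02, 60],
    [[-0.4, -0.38, 0], -0.04, 60],
    [[-0.6, -0.57, 0], -0.06, 60],
    [[-0.8, -0.76, 0], -0.08, 60],
    [[-1, -0.942, 0], -0.1, 60],
    [[-1, -0.942, 0], -0.12, 60],
    [[-1, -0.942, 0], -0.14, 60],
    [[-1, -0.942, 0], -0.159, 60],
    [[-1, -0.942, 0], -0.159, 60],
    [[-1, -0.942, 0], -0.159, 60]
  ]
}}

```text
clock: 1.2
ee_pos: [0.3694, 0.3744, 0.2422]
orientation: [-3.142, -0.0, -2.534]
force: [-0.3, -0.2, 0.2]
width: 0.604
grip_force: 0.0
```

```bash
cat >> h.py <<'E'
def rel(z,dx=-.06,dy=-.062):
    p=np.load('pose.npy');o=get_obs();R=Ro.from_euler('xyz',o['orientation']).as_matrix()
    d=W(p,[[dx,dy,z]])[0]-o['ee_pos']
    print(o['clock'],o['ee_pos'].round(4),'units',(R.T@d/.2).round(3),'tool y deg',np.degrees(np.arctan2(R[1,1],R[0,1])).round(2),'q',o['qpos'].round(2))
E
python3 -c "
from h import *
rel(.15)"
```

```text
1.2 [0.3694 0.3744 0.2422] units [ 0.112 -0.607  0.461] tool y deg 124.8 q [ 0.74 -0.02  1.92  0.    1.24 -1.43]
```

{"api": "send_rows", "payload": {
  "moves": [
    [[0.04, -0.2, 0.15], 0, 60],
    [[0.075, -0.4, 0.3], 0, 60],
    [[0.112, -0.607, 0.461], 0, 60],
    [[0.112, -0.607, 0.461], 0, 60],
    [[0.112, -0.607, 0.461], 0, 60]
  ]
}}

```text
clock: 1.7
ee_pos: [0.4202, 0.2612, 0.1489]
orientation: [3.141, -0.003, -2.535]
force: [0.4, 0.3, 0.3]
width: 0.601
grip_force: 0.0
```

```bash
python3 - <<'E'
from h import *
import cv2
rel(.15);rel(.043)
ims=[]
for n,(x,y) in dict(top=(185,190),scene=(190,150)).items():
    a=camera(n)['image'][y:y+100,x:x+100,::-1];ims.append(cv2.resize(a,None,fx=4,fy=4,interpolation=2))
cv2.imwrite('pics/c.png',cv2.convertScaleAbs(np.hstack(ims),alpha=1.4))
E
```

```text
1.7 [0.4202 0.2612 0.1489] units [-0.003  0.002 -0.006] tool y deg 124.75 q [ 0.51  0.    2.08  0.    1.06 -1.67]
1.7 [0.4202 0.2612 0.1489] units [-0.004  0.002  0.529] tool y deg 124.75 q [ 0.51  0.    2.08  0.    1.06 -1.67]
```

View pics/c.png

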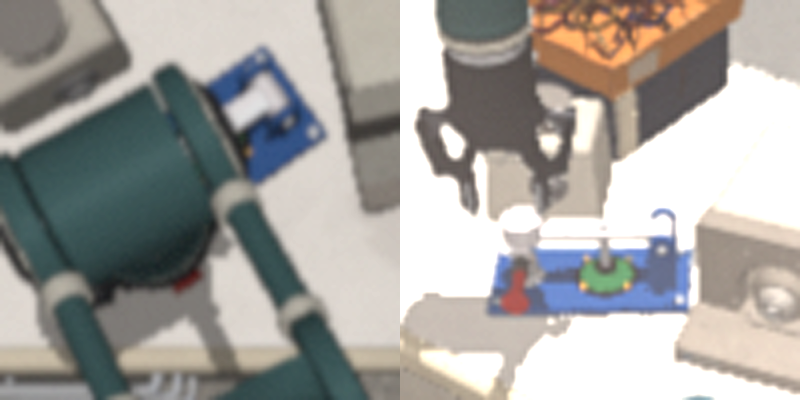

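The fingers straddle the knob line in the scene view: tips at panel (470,210) and (548,200), knob at (515,290). I'll go down next.

{"api": "send_rows", "payload": {
  "moves": [
    [[-0.004, 0.002, 0.1], 0, 60],
    [[-0.004, 0.002, 0.2], 0, 60],
    [[-0.004, 0.002, 0.3], 0, 60],
    [[-0.004, 0.002, 0.4], 0, 60],
    [[-0.004, 0.002, 0.48], 0, 60],
    [[-0.004, 0.002, 0.53], 0, 60],
    [[-0.004, 0.002, 0.53], 0, 60]
  ]
}}

```text
clock: 2.5
ee_pos: [0.4206, 0.2638, 0.0437]
orientation: [3.141, -0.001, -2.53]
force: [-0.5, 0.0, 1.0]
width: 0.599
grip_force: 0.0
```

```bash
python3 - <<'E'
from h import *
import cv2
rel(.043)
a=camera('scene')['image'][170:245,190:290,::-1];a=cv2.resize(a,None,fx=8,fy=8,interpolation=2)
cv2.imwrite('pics/d.png',cv2.convertScaleAbs(a,alpha=1.3))
c=camera('scene');p=np.load('pose.npy')
print((proj(c,W(p,[[-.06,-.06,.051],[-.06,-.078,.051],[-.06,-.042,.051]]))-[190,170])*8, (proj(c,get_obs()['ee_pos'][None])-[190,170])*8)
E
```

```text
2.5 [0.4206 0.2638 0.0437] units [ 0.007 -0.007  0.004] tool y deg 125.04 q [ 0.51  0.15  2.15  0.    0.84 -1.67]
[[236.16404202 417.34957247]
 [232.10806067 443.79987602]
 [240.14089849 391.41526669]] [[235.49412995 426.68237174]]
```

View pics/d.png

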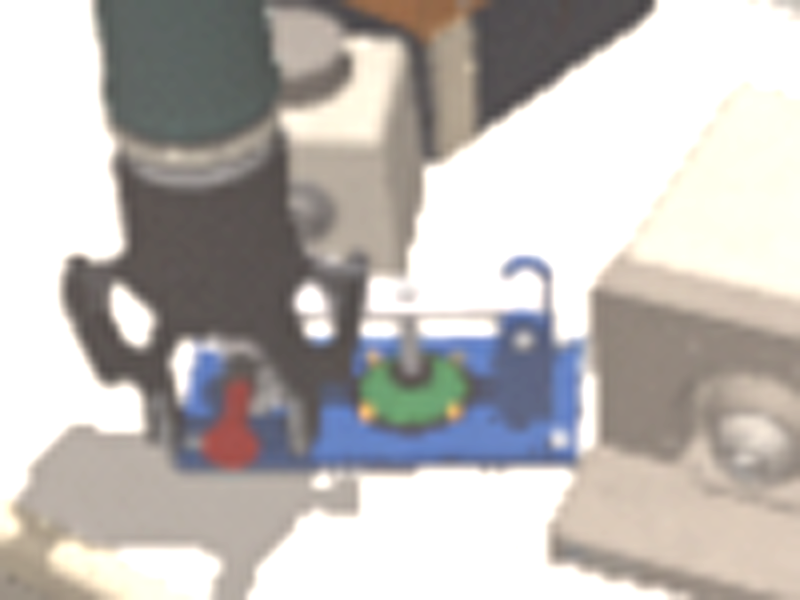

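The knob, with its flange at (230,445), sits centred between the fingers at x ≈ 170 and 300, as the fit predicted. Closing now.

{"api": "send_rows", "payload": {
  "moves": [
    [[0, 0, 0], 0, 25],
    [[0, 0, 0], 0, 25],
    [[0, 0, 0], 0, 15],
    [[0, 0, 0], 0, 5],
    [[0, 0, 0], 0, 0],
    [[0, 0, 0], 0, 0],
    [[0, 0, 0], 0, 0],
    [[0, 0, 0], 0, 0]
  ]
}}

```text
clock: 3.4
ee_pos: [0.4214, 0.2638, 0.045]
orientation: [3.141, 0.001, -2.532]
force: [-3.8, 4.1, 5.8]
width: 0.12
grip_force: 58.5
```

```bash
python3 - <<'E'
from h import *
rel(.043); o=get_obs(); R=Ro.from_euler('xyz',o['orientation']).as_matrix(); p=np.load('pose.npy')
print('force tool',(R.T@o['force']).round(1),o['width'],o['grip_force'])
c,s=np.cos(p[2]),np.sin(p[2]);print('-y in tool',R.T@[s,-c,0],'x in tool',R.T@[c,s,0])
E
```

```text
3.4 [0.4214 0.2638 0.045 ] units [ 0.01  -0.005  0.01 ] tool y deg 124.93 q [ 0.51  0.14  2.15  0.    0.84 -1.67]
force tool [ 0.8  5.5 -5.8] 0.1200554431689652 58.53174805641174
-y in tool [ 0.99999402 -0.00316667 -0.00139102] x in tool [-0.0031681  -0.99999445 -0.00102793]
```

{"api": "send_rows", "payload": {
  "moves": [
    [[0.015, 0, 0], 0, 0],
    [[0.03, 0, 0], 0, 0],
    [[0.045, 0, 0], 0, 0],
    [[0.06, 0, 0], 0, 0],
    [[0.06, 0, 0], 0, 0],
    [[0.06, 0, 0], 0, 0]
  ]
}}

```text
clock: 4.0
ee_pos: [0.4131, 0.258, 0.0451]
orientation: [3.141, 0.006, -2.532]
force: [1.1, 7.2, -0.2]
width: 0.114
grip_force: 58.4
```

```bash
cat >> h.py <<'E'
def st():
    o=get_obs();R=Ro.from_euler('xyz',o['orientation']).as_matrix();p=np.load('pose.npy');c,s=np.cos(p[2]),np.sin(p[2])
    d=o['ee_pos']-[p[0],p[1],0]
    print('local',np.r_[c*d[0]+s*d[1],-s*d[0]+c*d[1],d[2]].round(4),'Ftool',(R.T@o['force']).round(1),o['width'].round(3),o['grip_force'],o['moment'].round(2),o['clock'])
E
python3 -c "
from h import *
st()"
```

```text
Traceback (most recent call last):
  File "h.py", line 18, in st
    print('local',np.r_[c*d[0]+s*d[1],-s*d[0]+c*d[1],d[2]].round(4),'Ftool',(R.T@o['force']).round(1),o['width'].round(3),o['grip_force'],o['moment'].round(2),o['clock'])
                                                                                                      ^^^^^^^^^^^^^^^^
AttributeError: 'float' object has no attribute 'round'
```

{"api": "send_rows", "payload": {
  "moves": [
    [[0.01, 0, 0], 0, 0],
    [[0.02, 0, 0], 0, 0],
    [[0.03, 0, 0], 0, 0],
    [[0.035, 0, 0], 0, 0],
    [[0.04, 0, 0], 0, 0],
    [[0.04, 0, 0], 0, 0],
    [[0.04, 0, 0], 0, 0]
  ]
}}

```text
clock: 4.7
ee_pos: [0.4082, 0.2545, 0.0456]
orientation: [3.141, 0.01, -2.532]
force: [3.8, 10.3, -2.5]
width: 0.117
grip_force: 58.4
```

```bash
sed -i "s/o\['width'\].round(3)/o['width']/" h.py; python3 -c "
from h import *
st()"
```

```text
local [-0.061  -0.0761  0.0456] Ftool [-9.   6.3  2.6] 0.11669201583278717 58.3965003490448 [ 1.65 -0.57  0.05] 4.7
```

Travelled 16 mm and the force now exceeds the spring's, so the latch is at its stop. I'll pull a little extra, then lift along the arc.

{"api": "send_rows", "payload": {
  "moves": [
    [[0.01, 0, 0], 0, 0],
    [[0.01, 0, 0], 0, 0],
    [[0.01, 0.002, -0.028], 0, 0],
    [[0.01, 0.003, -0.057], 0, 0],
    [[0.01, 0.003, -0.085], 0, 0],
    [[0.01, 0.0015, -0.114], 0, 0],
    [[0.01, 0.0015, -0.114], 0, 0],
    [[0.01, 0.0015, -0.114], 0, 0]
  ]
}}

```text
clock: 5.5
ee_pos: [0.4079, 0.2547, 0.0693]
orientation: [3.141, 0.014, -2.533]
force: [6.9, 11.5, -3.2]
width: 0.109
grip_force: 58.4
```

```bash
python3 -c "
from h import *
st()"
```

```text
local [-0.0612 -0.0763  0.0693] Ftool [-12.2   5.5   3.3] 0.10937184611765186 58.41638267040253 [ 2.02 -0.88 -0.05] 5.5
```

{"api": "send_rows", "payload": {
  "moves": [
    [[0, -0.003, -0.028], 0, 0],
    [[0, -0.007, -0.056], 0, 0],
    [[0, -0.0125, -0.084], 0, 0],
    [[0, -0.0185, -0.1125], 0, 0],
    [[0, -0.0265, -0.14], 0, 0],
    [[0, -0.035, -0.1665], 0, 0],
    [[0, -0.045, -0.193], 0, 0],
    [[0, -0.056, -0.2195], 0, 0],
    [[0, -0.056, -0.2195], 0, 0],
    [[0, -0.056, -0.2195], 0, 0]
  ]
}}

```text
clock: 6.5
ee_pos: [0.4142, 0.2458, 0.1139]
orientation: [3.14, 0.014, -2.533]
force: [5.6, 13.7, 1.5]
width: 0.109
grip_force: 58.6
```

```bash
python3 - <<'E'
from h import *
import cv2
st()
a=camera('scene')['image'][150:240,180:300,::-1];a=cv2.resize(a,None,fx=6.6,fy=6.6,interpolation=2)
cv2.imwrite('pics/e.png',cv2.convertScaleAbs(a,alpha=1.3))
E
```

```text
local [-0.0503 -0.0763  0.1139] Ftool [-12.4   8.1  -1.3] 0.10869084014071337 58.593884110450745 [ 2.02 -0.78  0.01] 6.5
```

View pics/e.png

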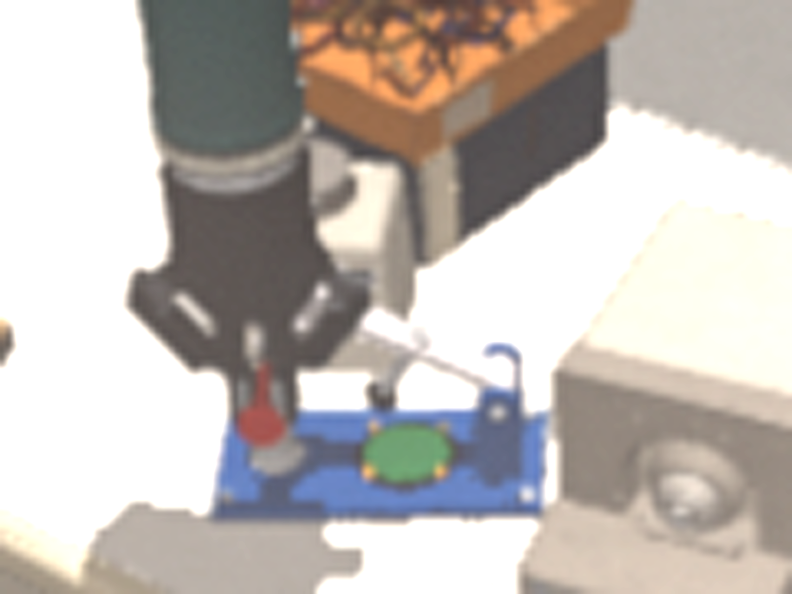

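The arm is raised with the presser at (385,395). The lens at (405,455) is still between its pins, and the knob is held with its flange at (262,420). The TCP rose 68.6 mm, which is about 31°. I'll hold briefly, then hand in.

{"api": "send_rows", "payload": {
  "moves": [
    [[0, 0, 0], 0, 0],
    [[0, 0, 0], 0, 0],
    [[0, 0, 0], 0, 0],
    [[0, 0, 0], 0, 0],
    [[0, 0, 0], 0, 0]
  ]
}}

```text
clock: 7.05
ee_pos: [0.4142, 0.2458, 0.1138]
orientation: [3.14, 0.014, -2.533]
force: [4.7, 11.5, 0.5]
width: 0.112
grip_force: 58.6
```

```bash
python3 -c "
from h import *
st();print(job_done())"
```

```text
local [-0.0504 -0.0763  0.1138] Ftool [-10.4   6.8  -0.4] 0.11157679816950744 58.592074513435364 [ 2.01 -0.87 -0.08] 7.05
the job is handed in; nothing more can be done
None
```

I pulled the latch to its stop and lifted the clamp arm to about 30° (31° worked out from the tool's rise), and it is still gripped and held open with the lens in place; the job was handed in at 7 s with no verdict shown.

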